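# Load the yoghurt maker and start it

### The job

Raise the yoghurt maker's clear hinged cover back onto its stop, take every filled jar out of the wooden tray and stand them all upright on the floor of the warming well, then lower the cover gently until it is fully closed (never let it drop or slam, up or down), and only then press the start button fully down and let it go. If a jar gets knocked along the way, put it right; leave the egg timer, scoop and pot where they are.

Things in the scene. Friction and masses are not known exactly. Their poses are not given: they have to be found in the camera images.
- maker: Yoghurt maker, white plastic case, fixed; origin: centre of the case's underside. Case 170 mm (its x) by 350 mm (its y), 82 mm high, open on top, walls 10 mm; well inside 150 x 330 mm, 70 mm deep. A console 60 mm wide and 60 mm high, joined to its -y end (y -175 to -235 mm), carries the start button. The cover's hinge is along the +x rim. Yaw varies.
- well (a point): centre of the well's flat steel floor, 12 mm above the shelf; same axes as the maker. Four pale discs at y = -120, -40, +40, +120 mm (x = 0) suggest where jars can stand, but any place on the floor will do.
- cover (a joint): angle of the clear cover (170 x 350 x 6 mm, 0.28 kg), rad: 0 = closed flat on the case, 1.70 = open against its stop, a little past vertical. It stays where left above about 1.0 rad; below that it falls shut if let go, and a fall of more than a few mm at the front edge is a slam. Turning slower than 1.6 rad/s is gentle.
- cover_hinge (a point): middle of the hinge line (which runs along the maker's y): at x = +85 mm, z = 82 mm in the maker's frame; does not move.
- cover_bar (a point): middle of the cover's handle: round black bar, 12 mm thick, 110 mm long, parallel to the hinge, on two posts at its ends, 44 mm free gap under it. At cover angle a it is, from cover_hinge in the maker's axes, at x = -155 cos a + 56 sin a, z = 155 sin a + 56 cos a (mm). It can be pinched from above and turns between the fingers as the cover swings.
- start (a joint): travel of the start button, m: 0 = up, 0.006 = fully down (about 5 N, springs back). It counts as pressed beyond 0.004.
- start_top (a point): centre of the top face of the round start button (28 mm across), pressed straight down; on the console of the maker.
- tray: Wooden tray, 195 x 195 x 26 mm, fixed, with four square compartments (2 by 2) separated by 6 mm walls as high as the rim; floor 6 mm thick. Origin at the centre of its underside. Compartment centres at (+-47, +-47) mm.
- jar1: Filled, closed glass jar, upright cylinder 60 mm high: body 62 mm across, and a steel lid 65 mm across forming its top 14 mm; about 0.2 kg. Origin at the centre of its underside, z up along its axis. Starts in a compartment of the tray; three or four of the four jars are present.
- jar2: Filled, closed glass jar, upright cylinder 60 mm high: body 62 mm across, and a steel lid 65 mm across forming its top 14 mm; about 0.2 kg. Origin at the centre of its underside, z up along its axis. Starts in a compartment of the tray; three or four of the four jars are present.
- jar3: Filled, closed glass jar, upright cylinder 60 mm high: body 62 mm across, and a steel lid 65 mm across forming its top 14 mm; about 0.2 kg. Origin at the centre of its underside, z up along its axis. Starts in a compartment of the tray; three or four of the four jars are present.
- jar4: Filled, closed glass jar, upright cylinder 60 mm high: body 62 mm across, and a steel lid 65 mm across forming its top 14 mm; about 0.2 kg. Origin at the centre of its underside, z up along its axis. Starts in a compartment of the tray; three or four of the four jars are present.
- timer: black egg timer, 68 mm across, 69 mm high; a bystander. Origin at the centre of its underside.
- scoop: copper scoop, about 185 mm long, lying on the shelf; a bystander. Origin where the handle joins the blade.
- pot: white lidded stoneware pot, 136 mm across, 139 mm high; a bystander. Origin at the centre of its underside.
Things that resemble listed ones, but are neither listed nor needed, are in the scene too. What is shaped like the jar4 but red is not meant.

How it is judged:
By the outcome, as a careful person would: the job done as asked, in the order asked, and still so for the second after the job is handed in, with the robot touching nothing.
Of jar1, jar2, jar3, jar4 only 3 to 4 are there at a start; the rules pass over those that are not, and their reading is None.
At some moment in a run one of jar1, jar2, jar3, jar4 may be knocked a few centimetres aside while the robot is not near it.
It also fails if it takes over 192 s, if anything falls off the work surface, if the arm or the gripper's body presses on something with over 40 N, if the wrist force passes 120 N, or if a joint passes its speed limit or range.

### The arm

A 7-joint arm with a two-finger parallel gripper is mounted at the origin on the work surface. World frame = base frame: x ahead of the robot, y to its left, z up, the work surface at z = 0. Lengths are in m, angles in rad, forces in N, time in s.
With the tool pointing down it reaches from about 0.425 to 0.875 m from the base axis. Payload 8.4 kg.
Tool frame: the origin (TCP) lies at the very end of the fingers, on their centre line; the grasp point (between the pads) lies 19 mm behind it; x points along the fingers, y is the direction in which the jaws open and shut, and the axes are right-handed (so a half turn about x gives the same grasp; the last joint's range is limited). The gripper opens to 85 mm and grips with 20 to 120 N. Pads are 22 mm wide; open, the fingers measure 114 mm over their backs; the gripper's body (76 mm by 85 mm) begins 54 mm behind the grasp point. The pads swing forward as they close: fully open they stand 13 mm farther back than shut.
Start: joints at [1.032, 0.333, 0.04, 1.465, -0.013, 1.343, -0.059], TCP at [0.277, -0.588, 0.231] pointing down, gripper open.
Joint ranges: [-2.58, 2.58], [-0.38, 2.09], [-1.3, 1.39], [0.25, 2.4], [-1.5, 4.64], [0.08, 2.09], [-2.65, 2.65]. Speed limits (rad/s): [2.22, 2.22, 2.79, 2.79, 3.14, 3.14, 3.14].

### API

Orientations are given as a unit quaternion [w, x, y, z].
In Python, from plant import manip, jaws, optics gives the robot as it stands. Calls block until the motion is done:
- manip.move_pose(position, orientation): joint-space move of the TCP to a pose.
- manip.line_to(position, rotation=None, velocity=0.15, f_stop=None): straight line of the TCP; rotation=None keeps the orientation; velocity is the mean speed in m/s. With f_stop (N) it stops when the force on the tool has changed by that much, and returns True; else False.
- manip.set_joints(angles): joint-space move.
- jaws.open_jaws() and jaws.close_gripper(strength=None): open the fingers fully, or close them until they stop; strength is the grip in N (None keeps the last).
- manip.sleep(seconds).
- manip.inverse_kinematics(position, orientation): joint angles nearest the present ones, or None.
- manip.read_state(): the state.
- optics.get_image(name): name is "side" or "top"; returns a dict with "pixels" (420x560x3 uint8, red, green, blue), "range_z" (420x560 float32, m along the optical axis (not along the pixel's ray), 0 where there is no reading), "fx", "fy", "cx", "cy" (pixels), "R" (3x3) and "t" (3): a world point X has camera coordinates R X + t. Camera axes: x right, y down, z forward; pixel columns grow to the right and rows downward; lengths in m; the calibration is good to about 2 mm. A picture is of the moment at which its call begins.
A pose or a line that the arm cannot do raises manip.Unreachable and nothing moves.
- manip.job_done(): hands the job in, once; it reports no verdict.
The state is a dict: "time_s": time; "joint_positions": joint angles; "qvel": joint speeds; "joint_torque": joint torques, N m; "ee_pos": TCP position; "eef_rot": TCP orientation; "force": force on the tool from outside, world axes, zero at the start; "moment": the same for the moment, N m; "finger_gap": finger opening in m.
Only numpy, scipy, OpenCV 4.12 (cv2) and the standard library are available. Lean on these libraries where they do the work, as an engineer would, in place of code of your own. Each camera call takes 0.05 s, during which the arm holds its last target.

## Working session

There is one attempt and no reset: what is moved stays moved. The work goes in short steps, each a Python script; the robot and the scene stay as the last script left them, time stands still between calls to the robot, and variables do not carry over. Pictures are saved under pics/ and viewed, and the job is handed in when it is done.

```bash
ls; mkdir -p pics; cat > h.py <<'E'
import numpy as np, cv2
from plant import manip, jaws, optics
def snap(name,fn):
    im=optics.get_image(name); cv2.imwrite('pics/'+fn+'.png',cv2.cvtColor(im['pixels'],cv2.COLOR_RGB2BGR)); np.savez('pics/'+fn+'.npz',**im); return im
def cloud(im):
    z=im['range_z'];v,u=np.mgrid[:z.shape[0],:z.shape[1]]
    P=np.stack([(u-im['cx'])/im['fx']*z,(v-im['cy'])/im['fy']*z,z],-1)
    X=(P-np.array(im['t']))@np.array(im['R']); X[z<=0]=np.nan; return X
E
python3 - <<'E'
from h import *
for n in('side','top'):
    im=snap(n,n+'0'); R=im['R'];t=im['t'];print(n,(-R.T@t).round(3),R.round(2).tolist(),im['fx'])
s=manip.read_state();print({k:np.round(v,3) for k,v in s.items()})
E
```

```text
pics
side [0.224 1.056 1.161] [[-0.93, -0.36, -0.0], [-0.25, 0.67, -0.7], [0.25, -0.65, -0.72]] 454.35891406371724
top [0.487 0.123 1.229] [[-0.0, -1.0, 0.03], [-1.0, 0.0, -0.09], [0.09, -0.03, -1.0]] 464.05186331302764
{'time_s': np.float64(0.1), 'joint_positions': array([ 1.032,  0.334,  0.04 ,  1.466, -0.013,  1.343, -0.059]), 'qvel': array([ 0.   , -0.003,  0.   , -0.003, -0.   ,  0.001,  0.002]), 'joint_torque': array([ 5.0000e-03, -6.6002e+01,  1.3710e+00, -4.0647e+01,  1.7000e-02,
        9.0000e-03,  0.0000e+00]), 'ee_pos': array([ 0.277, -0.588,  0.231]), 'eef_rot': array([-0.154, -0.69 , -0.155,  0.69 ]), 'force': array([-0.909,  0.007,  0.662]), 'moment': array([ 0.005, -0.067,  0.01 ]), 'finger_gap': np.float64(0.086)}
```

View pics/side0.png

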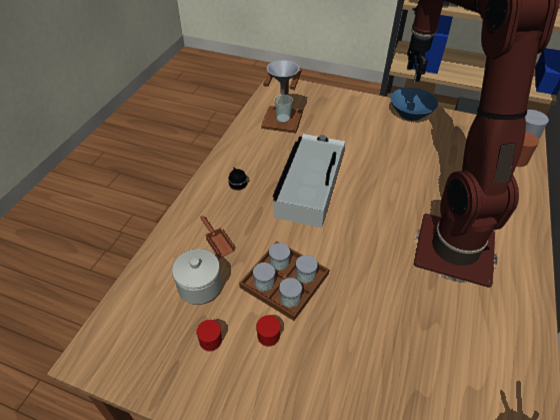

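View pics/top0.png

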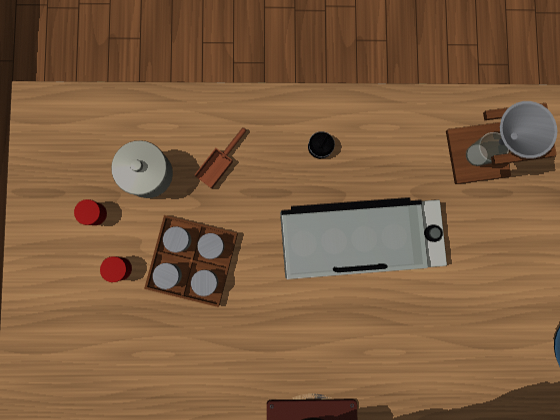

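The top view shows four grey-lidded jars in the tray at (176,240), (210,245), (166,276) and (204,282). The two red jar shapes at (90,212) and (115,269) are decoys. The maker spans (282–445, 200–278), with the hinge on the far (+x) side, the handle bar at (360,268) and the button at (433,233). I'll measure these next.

```bash
python3 - <<'E'
from h import *
im=dict(np.load('pics/top0.npz'));X=cloud(im);px=im['pixels'].astype(int)
def s(u,v): print((u,v),X[v,u].round(3),px[v,u])
for q in [(176,240),(210,245),(166,276),(204,282),(433,233),(360,268),(340,240),(345,207),(440,210),(440,262),(320,145),(140,168),(90,212),(115,269),(284,240),(160,255),(230,160),(208,178)]: s(*q)
# console region: top at z~0.06
z=X[...,2];v,u=np.mgrid[:420,:560]
np.set_printoptions(suppress=True)
m=(abs(z-.06)<.006)&(u>420)&(u<460)&(v>190)&(v<280)
P=X[m][:,:2].astype(np.float32);print('console',m.sum(),cv2.minAreaRect(P))
m=(z>.05)&(z<.2)&(u>270)&(u<460)&(v>190)&(v<290)
print('all',cv2.minAreaRect(X[m][:,:2].astype(np.float32)))
m=(z>.125)&(z<.16)&(u>320)&(u<400)&(v>250)&(v<285);P=X[m];print('bar',m.sum(),P.min(0),P.max(0),P.mean(0),cv2.minAreaRect(P[:,:2].astype(np.float32)))
for i in(0,1): pass
m=(abs(z-.066)<.009)&(u>140)&(u<245)&(v>215)&(v<305)
n,l,st,c=cv2.connectedComponentsWithStats(m.astype(np.uint8))
for k in range(1,n):
  if st[k,4]>50:
    P=X[l==k];(cx,cy),r=cv2.minEnclosingCircle(P[:,:2].astype(np.float32));print('jar',c[k].round(),st[k,4],P[:,:2].mean(0).round(4),np.median(P[:,2]).round(4),round(cx,4),round(cy,4),round(r,4))
m=(z>.018)&(z<.08)&(u>135)&(u<248)&(v>205)&(v<312)
print('tray',cv2.minAreaRect(X[m][:,:2].astype(np.float32)))
r=cv2.resize(cv2.cvtColor(im['pixels'][190:290,270:470],cv2.COLOR_RGB2BGR),None,fx=4,fy=4,interpolation=cv2.INTER_CUBIC);cv2.imwrite('pics/crop0.png',r)
r=cv2.resize(cv2.cvtColor(im['pixels'][190:310,60:250],cv2.COLOR_RGB2BGR),None,fx=4,fy=4,interpolation=cv2.INTER_CUBIC);cv2.imwrite('pics/crop1.png',r)
E
```

```text
(176, 240) [0.52  0.339 0.069] [130 131 134]
(210, 245) [0.507 0.255 0.065] [128 130 133]
(166, 276) [0.431 0.363 0.064] [130 131 134]
(204, 282) [0.416 0.269 0.064] [130 131 133]
(433, 233) [ 0.536 -0.301  0.083] [80 85 81]
(360, 268) [ 0.452 -0.104  0.142] [9 9 9]
(340, 240) [nan nan nan] [137 139 136]
(345, 207) [ 0.601 -0.081  0.086] [10 11 11]
(440, 210) [ 0.596 -0.33   0.059] [149 152 145]
(440, 262) [ 0.463 -0.325  0.061] [164 164 158]
(320, 145) [ 0.761 -0.023  0.068] [11 10 10]
(140, 168) [0.688 0.414 0.137] [55 54 50]
(90, 212) [0.591 0.555 0.062] [142  25  23]
(115, 269) [0.449 0.489 0.063] [144  27  26]
(284, 240) [0.519 0.071 0.088] [168 170 165]
(160, 255) [0.483 0.391 0.01 ] [45 26 16]
(230, 160) [0.73  0.209 0.028] [95 50 32]
(208, 178) [0.687 0.269 0.002] [123  67  43]
console 1020 ((0.5382940769195557, -0.3108113408088684), (0.16966591775417328, 0.05202602595090866), 4.240005970001221)
all ((0.5295289158821106, -0.13209328055381775), (0.179417222738266, 0.41034412384033203), 4.334268093109131)
bar 263 [ 0.44450724 -0.16552271  0.12581326] [ 0.46294461 -0.04719996  0.14883444] [ 0.4529735  -0.10581213  0.14290309] ((0.45285484194755554, -0.10642586648464203), (0.011936714872717857, 0.11903661489486694), 4.287951469421387)
jar [176. 239.] 539 [0.5234 0.3404] 0.0662 0.5234 0.3411 0.0325
jar [210. 245.] 533 [0.5067 0.2543] 0.0663 0.5068 0.2547 0.0324
jar [166. 275.] 549 [0.4332 0.3637] 0.0663 0.4334 0.3647 0.0329
jar [204. 282.] 546 [0.4158 0.2697] 0.0665 0.4159 0.2696 0.0323
tray ((0.46979397535324097, 0.30891263484954834), (0.19598406553268433, 0.19548681378364563), 76.0703353881836)
```

View pics/crop0.png

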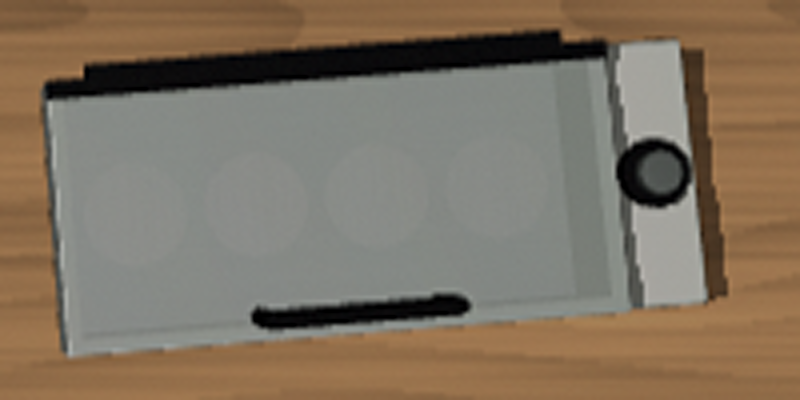

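View pics/crop1.png

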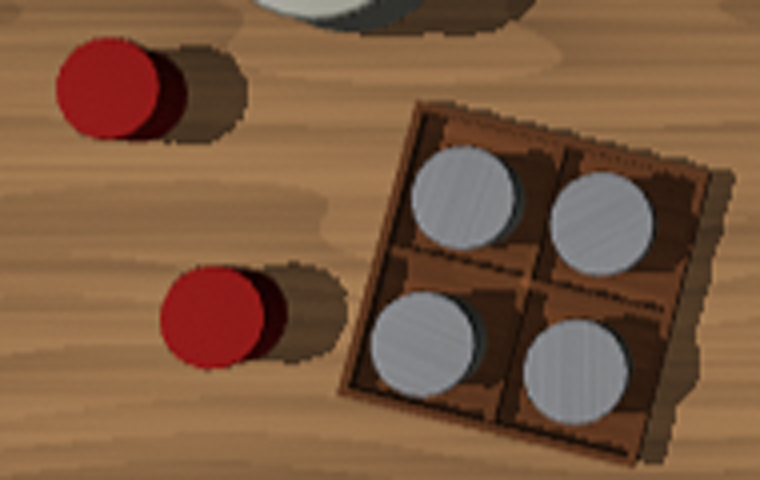

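```bash
cat >> h.py <<'E'
from scipy.spatial.transform import Rotation as Ro
TH=0.0742; EX=np.array([np.cos(TH),np.sin(TH),0]); EY=np.array([-np.sin(TH),np.cos(TH),0]); EZ=np.array([0,0,1.])
M=np.array([0.5227,-0.1012,0.])
def W(x,y,z): return M+EX*x+EY*y+EZ*z
def quat(phi,beta=0,flip=False):
    "tool x down tilted by beta toward -dir(phi); jaws along phi"
    e=np.array([np.cos(phi),np.sin(phi),0])
    x=-np.sin(beta)*e-np.cos(beta)*EZ; y=np.cos(beta)*e-np.sin(beta)*EZ
    if flip: y=-y
    q=Ro.from_matrix(np.stack([x,y,np.cross(x,y)],1)).as_quat(); return q[[3,0,1,2]],x
def barpose(a,beta,flip,dx=0,back=0.019):
    q,x=quat(TH,beta,flip)
    p=W(.085-.155*np.cos(a)+.056*np.sin(a)+dx,0,.082+.155*np.sin(a)+.056*np.cos(a))
    return p+back*x,q
E
python3 - <<'E'
from h import *
print(manip.read_state()['joint_positions'])
for fl in (0,1):
  for a in (0,.5,1,1.3,1.5,1.7):
    for b in (0,.3,.5):
      p,q=barpose(a,b,fl); j=manip.inverse_kinematics(p,q); print(fl,a,b,p.round(3),None if j is None else np.round(j,2))
im=dict(np.load('pics/top0.npz'));X=cloud(im);z=X[...,2]
ys,xs=np.mgrid[215:252,415:452]
for v in range(220,248,2): print(v,[ '%.0f'%(1000*z[v,u]) for u in range(420,448,2)])
m=(z>.07)&(z<.1);m[:218]=0;m[250:]=0;m[:,:420]=0;m[:,450:]=0
print(cv2.minEnclosingCircle(X[m][:,:2].astype(np.float32)),X[m].mean(0),W(0,-.205,.07))
E
```

```text
[ 1.03181072  0.33381333  0.0398537   1.46617132 -0.01338624  1.3433239
 -0.05850232]
0 0 0 [ 0.453 -0.106  0.119] [ 0.58  0.08 -0.46  2.02  0.04  1.05  0.17]
0 0 0.3 [ 0.447 -0.107  0.12 ] [ 0.49  0.3  -0.46  1.81  0.16  1.37  0.05]
0 0 0.5 [ 0.444 -0.107  0.121] [ 0.41  0.44 -0.42  1.68  0.2   1.56  0.  ]
0 0.5 0 [ 0.499 -0.103  0.186] [ 0.56  0.11 -0.47  1.84  0.05  1.2   0.15]
0 0.5 0.3 [ 0.493 -0.103  0.187] [ 0.45  0.32 -0.45  1.63  0.16  1.52  0.04]
0 0.5 0.5 [ 0.49  -0.104  0.189] [ 0.37  0.46 -0.41  1.5   0.19  1.72  0.01]
0 1 0 [ 0.571 -0.098  0.224] [ 0.52  0.23 -0.5   1.63  0.11  1.31  0.08]
0 1 0.3 [ 0.565 -0.098  0.225] [ 0.39  0.44 -0.44  1.4   0.19  1.64  0.01]
0 1 0.5 [ 0.562 -0.098  0.226] [ 0.31  0.58 -0.4   1.25  0.22  1.86 -0.  ]
0 1.3 0 [ 0.62  -0.094  0.227] [ 0.48  0.33 -0.51  1.51  0.16  1.34  0.03]
0 1.3 0.3 [ 0.614 -0.094  0.228] [ 0.34  0.54 -0.43  1.25  0.22  1.7  -0.  ]
0 1.3 0.5 [ 0.611 -0.095  0.23 ] [ 0.26  0.68 -0.38  1.08  0.24  1.92 -0.01]
0 1.5 0 [ 0.652 -0.092  0.222] [ 0.45  0.4  -0.51  1.43  0.2   1.36  0.01]
0 1.5 0.3 [ 0.647 -0.092  0.222] [ 
[... 2307 characters left out ...]
', '82', '79', '62', '-1', '2']
236 ['88', '93', '89', '73', '73', '71', '82', '82', '86', '83', '71', '62', '3', '-3']
238 ['88', '86', '87', '60', '73', '70', '75', '68', '70', '76', '71', '62', '5', '0']
240 ['94', '88', '87', '64', '59', '67', '75', '73', '70', '59', '61', '57', '-2', '2']
242 ['90', '87', '88', '59', '65', '61', '62', '58', '62', '60', '63', '63', '56', '-0']
244 ['91', '86', '87', '59', '60', '58', '56', '65', '57', '63', '58', '61', '59', '0']
246 ['90', '85', '88', '56', '62', '58', '58', '61', '59', '62', '59', '62', '59', '0']
((0.5338202118873596, -0.2854565680027008), 0.04295603930950165) [ 0.53431444 -0.29072476  0.08161574] [ 0.53789705 -0.30563593  0.07      ]
```

```bash
python3 - <<'E'
from h import *
im=dict(np.load('pics/top0.npz'));X=cloud(im);z=X[...,2]
m=(z>.076)&(z<.1);m[:218]=0;m[250:]=0;m[:,:427]=0;m[:,450:]=0
print('btn',cv2.minEnclosingCircle(X[m][:,:2].astype(np.float32)),X[m].mean(0))
p,q=barpose(0,0,False)
manip.move_pose(p+[0,0,.11],q)
manip.line_to(p,velocity=.12,f_stop=12)
s=manip.read_state();print(s['time_s'],s['ee_pos'],p,s['force'].round(1) if hasattr(s['force'],'round') else s['force'])
jaws.close_gripper(25)
s=manip.read_state();print(s['time_s'],s['finger_gap'],np.round(s['force'],1),np.round(s['ee_pos'],4))
snap('side','s1');snap('top','t1')
E
```

```text
btn ((0.5367057919502258, -0.30901309847831726), 0.01636367104947567) [ 0.53796571 -0.30620107  0.08140519]
3.025 [ 0.45340497 -0.1065156   0.11968563] [ 0.45289261 -0.10638924  0.119     ] [0.2 0.1 0.2]
3.6917 0.011119376080096053 [ 6.   0.5 -3.3] [ 0.4542 -0.1063  0.1194]
```

View pics/s1.png

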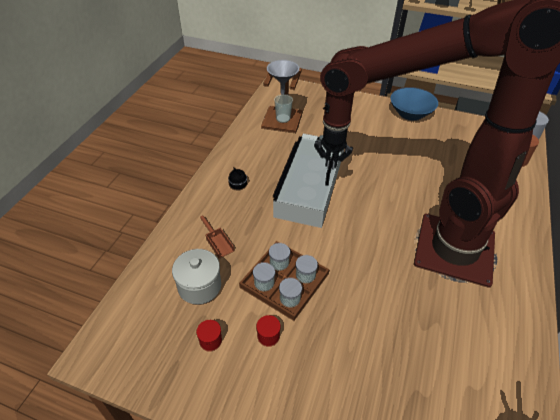

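The side view shows the fingers at (330,150) pinching the bar, with the finger gap at 11 mm. Next I swing the cover up.

```bash
cat >> h.py <<'E'
def swing(a0,a1,n,vel=.06,bfun=lambda a:0.4*a/1.35,dx=.0012,fmax=25,tstep=None):
    for a in np.linspace(a0,a1,n+1)[1:]:
        p,q=barpose(a,bfun(a),False,dx)
        hit=manip.line_to(p,rotation=q,velocity=vel)
        s=manip.read_state();f=np.array(s['force'])
        print('a=%.2f t=%.2f F=%s gap=%.4f err=%s'%(a,s['time_s'],f.round(1),s['finger_gap'],((np.array(s['ee_pos'])-p)*1000).round(1)))
        if np.linalg.norm(f)>fmax: print('STOP');return False
    return True
E
python3 - <<'E'
from h import *
swing(0,1.35,9)
snap('side','s2')
E
```

```text
a=0.15 t=4.36 F=[-2.2 -1.5 -0.7] gap=0.0109 err=[-0.5 -0.  -0.5]
a=0.30 t=4.92 F=[-5.6 -0.4  3. ] gap=0.0109 err=[-0.6 -0.1  0.2]
a=0.45 t=5.47 F=[-8.6  0.   6.6] gap=0.0111 err=[-1.  -0.1  0.5]
a=0.60 t=6.02 F=[-10.4  -0.5  12.4] gap=0.0111 err=[-0.9 -0.1  1.4]
a=0.75 t=6.57 F=[-10.3  -0.2  18.3] gap=0.0106 err=[-0.4 -0.1  2.3]
a=0.90 t=7.12 F=[-6.  -0.4 17.1] gap=0.0109 err=[ 0.5 -0.1  2.7]
a=1.05 t=7.67 F=[-2.2  0.3 13.4] gap=0.0110 err=[1.  0.  2.3]
a=1.20 t=8.22 F=[-1.7 -0.5  9.4] gap=0.0110 err=[ 1.1 -0.   1.8]
a=1.35 t=8.77 F=[1.2 0.1 7.4] gap=0.0110 err=[ 1.2 -0.   1.3]
```

View pics/s2.png

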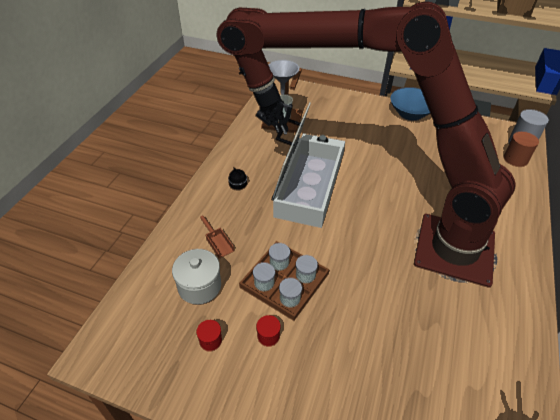

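The cover is at about 1.35 rad, with the bar held at (283,125). I'll release it, back out, and push it onto the stop from inside.

```bash
python3 - <<'E'
from h import *
jaws.open_jaws()
s=manip.read_state();print(np.round(s['force'],1),s['finger_gap'])
q,x=quat(TH,.4); p=np.array(s['ee_pos'])
manip.line_to(p-x*.09,velocity=.12)
q0,_=quat(TH,0)
p2=p-x*.09; p2[2]=.36
manip.line_to(p2,velocity=.2)
manip.line_to(W(0.0,0,.36),rotation=q0,velocity=.25)
jaws.close_gripper(25)
manip.line_to(W(0.0,0,.20),velocity=.15,f_stop=10)
h=manip.line_to(W(0.1,0,.20),velocity=.05,f_stop=12)
s=manip.read_state();print(h,np.round(s['force'],1),np.round((np.array(s['ee_pos'])-M)@np.stack([EX,EY,EZ],1),4),s['time_s'],s['finger_gap'])
snap('side','s3')
E
```

```text
[0.3 0.3 0.3] 0.08529987433895454Traceback (most recent call last):
  File "<stdin>", line 8, in <module>
plant.Unreachable: the arm cannot follow that straight line within its joint ranges
```

```bash
python3 - <<'E'
from h import *
s=manip.read_state();p=np.array(s['ee_pos']);print(p)
q0,_=quat(TH,0)
p2=p.copy();p2[2]=.36
manip.line_to(p2,rotation=q0,velocity=.1)
manip.line_to(W(0.0,0,.36),rotation=q0,velocity=.25)
jaws.close_gripper(25)
manip.line_to(W(0.0,0,.20),velocity=.15,f_stop=10)
h=manip.line_to(W(0.1,0,.20),velocity=.05,f_stop=12)
s=manip.read_state();print(h,np.round(s['force'],1),np.round((np.array(s['ee_pos'])-M)@np.stack([EX,EY,EZ],1),4),s['time_s'],s['finger_gap'])
snap('side','s3')
E
```

```text
[ 0.65664064 -0.09122915  0.31023532]
True [-6.7  1.1  6. ] [0.0735 0.     0.1992] 15.1083 -0.000235773188789481
```

View pics/s3.png

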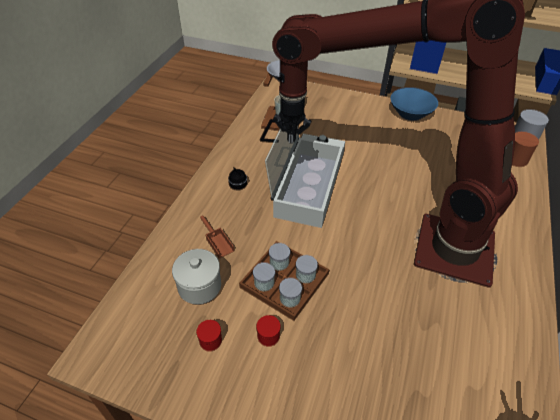

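```bash
python3 - <<'E'
from h import *
manip.line_to(W(0.03,0,.2),velocity=.12)
manip.line_to(W(-0.05,0,.3),velocity=.2)
im=snap('side','s4');X=cloud(im);
im2=snap('top','t4')
for n,i in(('s',im),('t',im2)):
  X=cloud(i);L=(X-M)@np.stack([EX,EY,EZ],1)
  d=(i['pixels'].max(-1)<40)&(L[...,2]>.2)&(L[...,2]<.26)&(L[...,0]>.09)&(L[...,0]<.2)&(abs(L[...,1])<.055)
  print(n,d.sum(),L[d].mean(0) if d.sum() else '',np.percentile(L[d],[5,95],axis=0) if d.sum() else '')
E
```

```text
s 92 [ 0.15046754 -0.00931885  0.23513091] [[ 0.12139125 -0.05443225  0.23069696]
 [ 0.16369445  0.05339643  0.23996185]]
t 319 [ 1.50647590e-01 -2.09508564e-04  2.34666912e-01] [[ 0.11894363 -0.05350151  0.23026423]
 [ 0.16313139  0.05351596  0.23951547]]
```

View pics/s4.png

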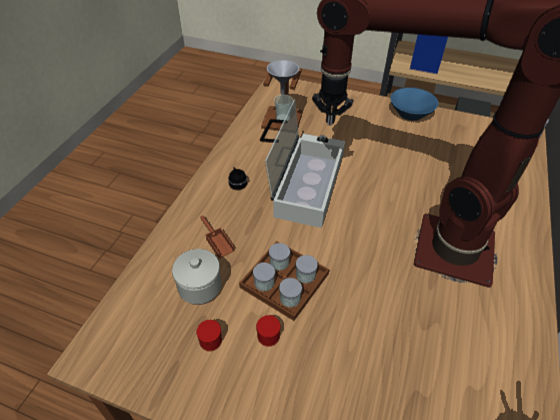

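View pics/t4.png

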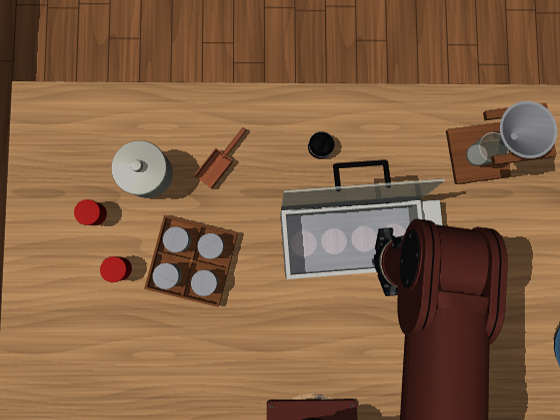

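```bash
cat >> h.py <<'E'
def barfit(i):
  "angle from rough bar centre, top view"
  X=cloud(i);L=(X-M)@np.stack([EX,EY,EZ],1)
  d=(i['pixels'].max(-1)<40)&(L[...,2]>.2)&(L[...,2]<.27)&(abs(L[...,1])<.045)&(L[...,0]>.06)&(L[...,0]<.2)
  P=L[d]; x=P[:,0]; return len(P),np.percentile(x,[2,50,98]).round(4),np.median(P[:,2]).round(4)
E
python3 - <<'E'
from h import *
for f in('t4','s4'): print(barfit(dict(np.load('pics/%s.npz'%f))))
for a in(1.55,1.6,1.65,1.7): print(a,.085-.155*np.cos(a)+.056*np.sin(a),.082+.155*np.sin(a)+.056*np.cos(a))
E
```

```text
(181, array([0.1545, 0.1588, 0.1634]), np.float64(0.2336))
(49, array([0.1558, 0.1594, 0.1648]), np.float64(0.2344))
1.55 0.13776469248512468 0.23813099380632352
1.6 0.14550204772702405 0.23529873522256115
1.65 0.15308817935846322 0.2320833096371803
1.7 0.16050412600114458 0.22849275393958327
```

The cover's bar is at x ≈ 0.159 and z ≈ 0.228 in the maker's frame, which puts the cover at about 1.70 rad, on the stop. Now the jars.

```bash
cat >> h.py <<'E'
def lids(im,lo=.052,hi=.08):
    X=cloud(im);z=X[...,2];c=im['pixels'].astype(int)
    L=(X-M)@np.stack([EX,EY,EZ],1)
    inm=(abs(L[...,0])<.09)&(L[...,1]<.19)&(L[...,1]>-.25)
    inw=(abs(L[...,0])<.073)&(abs(L[...,1])<.163)
    m=(z>lo)&(z<hi)&(c.max(-1)-c.min(-1)<30)&(c.mean(-1)>60)&(~inm|inw)&(X[...,0]>.3)&(X[...,0]<.72)&(X[...,1]<.45)&(X[...,1]>-.3)
    m=cv2.morphologyEx(m.astype(np.uint8),cv2.MORPH_OPEN,np.ones((3,3),np.uint8))
    n,l,st,ce=cv2.connectedComponentsWithStats(m); out=[]
    for k in range(1,n):
        if st[k,4]<150: continue
        P=X[l==k];(x,y),r=cv2.minEnclosingCircle(P[:,:2].astype(np.float32))
        mx=P[:,:2].mean(0)
        out.append((mx[0],mx[1],float(np.median(P[:,2])),r,st[k,4],bool(inw[l==k].mean()>.5),ce[k].round()))
    return out
def show(o):
    for k in o: print('lid xy=(%.4f,%.4f) z=%.4f r=%.4f n=%d well=%s px=%s'%k)
PHI=np.deg2rad(31)
def pick(x,y,bottom,phi=PHI):
    q,_=quat(phi)
    manip.line_to([x,y,.20],rotation=q,velocity=.35)
    h=manip.line_to([x,y,bottom+.034],velocity=.15,f_stop=12)
    if h: print('pick contact!',manip.read_state()['ee_pos']);return False
    jaws.close_gripper(40)
    s=manip.read_state();print('gap',round(s['finger_gap'],4),np.round(s['force'],1))
    return abs(s['finger_gap']-.065)<.004
def place(ly,lx=-.005):
    s=manip.read_state();p=np.array(s['ee_pos'])
    manip.line_to([p[0],p[1],.20],velocity=.15)
    q,_=quat(TH)
    t=W(lx,ly,.20)
    manip.line_to(t,rotation=q,velocity=.3)
    s=manip.read_state();print('carry gap',round(s['finger_gap'],4))
    if abs(s['finger_gap']-.065)>.004: return False
    manip.line_to(W(lx,ly,.065),velocity=.15,f_stop=12)
    h=manip.line_to(W(lx,ly,.012+.034-.004),velocity=.03,f_stop=5)
    s=manip.read_state();print('down',h,np.round(s['ee_pos'],4),np.round(s['force'],1))
    jaws.open_jaws()
    manip.line_to(W(lx,ly,.20),velocity=.15)
    print('t',manip.read_state()['time_s']);return True
E
python3 - <<'E'
from h import *
jaws.open_jaws()
q,_=quat(PHI)
manip.line_to(W(-.05,.05,.25),rotation=q,velocity=.3)
im=snap('top','t5');o=lids(im);show(o)
j=min((k for k in o if not k[5]),key=lambda k:k[1])
ok=pick(j[0],j[1],.006)
if ok:
    snap('side','s5'); print(place(-.12)); snap('side','s6')
E
```

```text
lid xy=(0.5176,0.3578) z=0.0664 r=0.0322 n=515 well=False px=[169. 241.]
lid xy=(0.5064,0.2551) z=0.0664 r=0.0321 n=512 well=False px=[210. 245.]
lid xy=(0.4325,0.3641) z=0.0664 r=0.0324 n=527 well=False px=[165. 276.]
lid xy=(0.4150,0.2700) z=0.0665 r=0.0322 n=529 well=False px=[204. 282.]
gap 0.0634 [-1.4 -0.7  6.8]
carry gap 0.0637
down True [ 0.5265 -0.2212  0.0474] [-2.   1.1  6.3]
t 26.7833
True
```

```bash
ls pics; python3 -c "
import cv2;a=cv2.imread('pics/s5.png')[100:340,200:400];b=cv2.imread('pics/s6.png')[100:340,200:400]
import numpy as np;cv2.imwrite('pics/c5.png',cv2.resize(np.hstack([a,b]),None,fx=2,fy=2))"
```

```text
crop0.png
crop1.png
s1.npz
s1.png
s2.npz
s2.png
s3.npz
s3.png
s4.npz
s4.png
s5.npz
s5.png
s6.npz
s6.png
side0.npz
side0.png
t1.npz
t1.png
t4.npz
t4.png
t5.npz
t5.png
top0.npz
top0.png
```

View pics/c5.png

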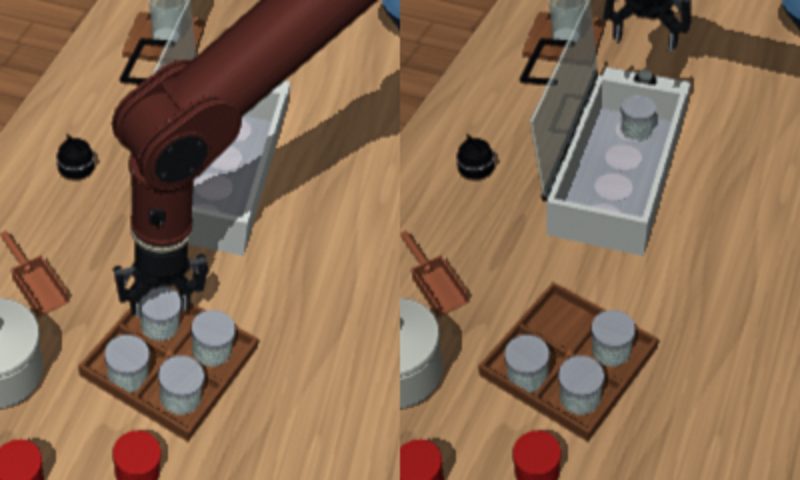

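The first jar stands in the well at the −y end. One jar had been nudged about 17 mm inside its compartment, so the re-look before each pick covers that. On to the rest.

```bash
python3 - <<'E'
from h import *
for i,ly in enumerate((-.04,.04,.12)):
    im=snap('top','t6_%d'%i);o=lids(im);show(o)
    j=min((k for k in o if not k[5]),key=lambda k:k[1])
    if abs(j[2]-.066)>.004: print('odd');break
    if not pick(j[0],j[1],.006): break
    if not place(ly): break
q,_=quat(PHI); manip.line_to(W(-.06,.3,.25),velocity=.3)
im=snap('top','t7');show(lids(im));snap('side','s7')
E
```

```text
lid xy=(0.5246,-0.2210) z=0.0723 r=0.0325 n=526 well=True px=[400. 238.]
lid xy=(0.5180,0.3579) z=0.0663 r=0.0323 n=513 well=False px=[169. 241.]
lid xy=(0.4327,0.3645) z=0.0665 r=0.0324 n=532 well=False px=[165. 275.]
lid xy=(0.4152,0.2701) z=0.0665 r=0.0322 n=524 well=False px=[203. 282.]
gap 0.0634 [-0.5 -0.9  8.8]
carry gap 0.0636
down True [ 0.5205 -0.1415  0.0473] [-1.7 -0.1  6.8]
t 35.9917
lid xy=(0.5178,0.3578) z=0.0662 r=0.0322 n=523 well=False px=[169. 241.]
lid xy=(0.5187,-0.1404) z=0.0722 r=0.0325 n=519 well=True px=[368. 240.]
lid xy=(0.4327,0.3644) z=0.0666 r=0.0323 n=532 well=False px=[165. 275.]
gap 0.0634 [-0.7 -0.3  4.8]
carry gap 0.0633
down True [ 0.5146 -0.0618  0.0474] [-1.9 -0.7  7. ]
t 45.1
lid xy=(0.5116,-0.0530) z=0.0723 r=0.0324 n=355 well=True px=[333. 243.]
lid xy=(0.4327,0.3644) z=0.0664 r=0.0324 n=535 well=False px=[165. 275.]
gap 0.0636 [-1.2 -1.3  8.2]
carry gap 0.0638
down True [0.5087 0.018  0.0473] [-1.8 -1.3  6.9]
t 53.8
lid xy=(0.5245,-0.2204) z=0.0722 r=0.0327 n=538 well=True px=[400. 238.]
lid xy=(0.5189,-0.1411) z=0.0721 r=0.0325 n=528 well=True px=[368. 240.]
lid xy=(0.5130,-0.0621) z=0.0722 r=0.0328 n=526 well=True px=[337. 242.]
lid xy=(0.5070,0.0171) z=0.0725 r=0.0323 n=518 well=True px=[305. 245.]
```

View pics/s7.png

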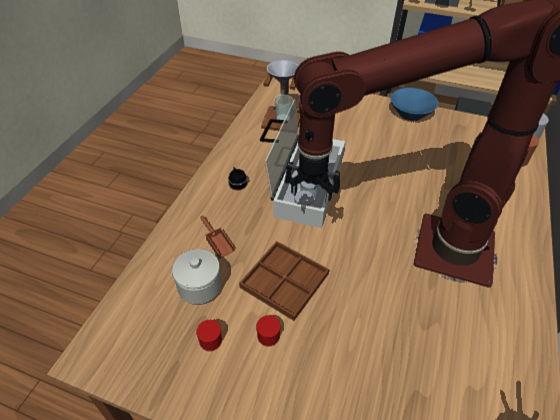

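View pics/t7.png

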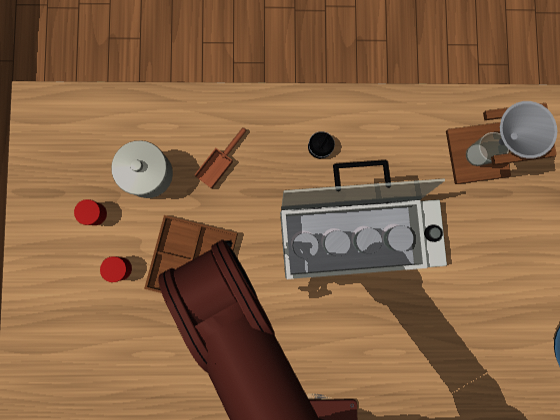

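All four lids read z = 0.072 at (305,245), (337,242), (368,240) and (400,238), so every jar is upright in the well. The tray is empty and the bystanders haven't moved. Next I nudge the cover off its stop from behind, so the bar can be pinched with clearance.

```bash
python3 - <<'E'
from h import *
q0,_=quat(TH)
s=manip.read_state();p=np.array(s['ee_pos']);
manip.line_to([p[0],p[1],.36],velocity=.25)
jaws.close_gripper(25)
manip.line_to(W(.0,0.02,.36),rotation=q0,velocity=.3)
manip.line_to(W(.225,0,.34),rotation=q0,velocity=.2)
h=manip.line_to(W(.225,0,.222),velocity=.12,f_stop=8);print(h)
h=manip.line_to(W(.13,0,.222),velocity=.05,f_stop=15)
s=manip.read_state();print(h,np.round(s['force'],1),np.round((np.array(s['ee_pos'])-M)@np.stack([EX,EY,EZ],1),4),s['time_s'])
im=snap('side','s8'); print(barfit(im)); im=snap('top','t8'); print(barfit(im))
E
```

```text
False
True [ 0.1 -0.6  0.1] [ 1.751e-01 -1.000e-04  2.245e-01] 60.6583
(86, array([0.1501, 0.1578, 0.1825]), np.float64(0.2388))
(109, array([0.1495, 0.1544, 0.1728]), np.float64(0.2367))
```

View pics/s8.png

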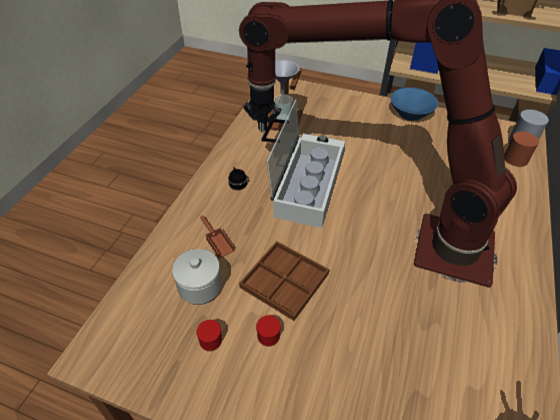

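```bash
python3 - <<'E'
from h import *
h=manip.line_to(W(.122,0,.222),velocity=.03,f_stop=30)
s=manip.read_state();print(h,np.round(s['force'],1),np.round((np.array(s['ee_pos'])-M)@np.stack([EX,EY,EZ],1),4),s['time_s'])
im=snap('side','s9'); print(barfit(im)); im=snap('top','t9'); print(barfit(im))
E
```

```text
False [ 0.5  0.  -0.4] [0.122  0.     0.2218] 62.6917
(76, array([0.093 , 0.1074, 0.1341]), np.float64(0.2522))
(92, array([0.095 , 0.0999, 0.1149]), np.float64(0.2516))
```

View pics/s9.png

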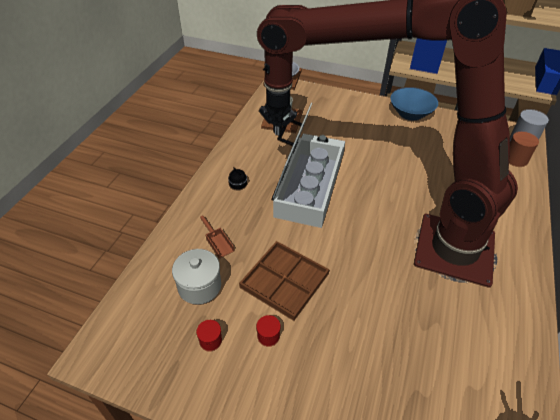

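The cover is now at about 1.31 rad and still stays put (bar near (290,130)). I back off, re-measure and pinch.

```bash
python3 - <<'E'
from h import *
manip.line_to(W(.17,0,.222),velocity=.1)
manip.line_to(W(.16,0,.36),velocity=.2)
jaws.open_jaws()
im=snap('top','t10'); r=barfit(im); r2=barfit(snap('side','s10'));print(r,r2)
from scipy.optimize import brentq
xb=r[1][1]
a=brentq(lambda a:.085-.155*np.cos(a)+.056*np.sin(a)-xb,.8,1.75);print('a',a)
be=.4*a/1.35
p,q=barpose(a,be,False,.0012)
_,x=quat(TH,be)
manip.line_to(p-x*.09,rotation=q,velocity=.12)
h=manip.line_to(p,velocity=.08,f_stop=10);print('contact',h)
s=manip.read_state();print(np.round(s['force'],1),(np.array(s['ee_pos'])-p).round(4))
if not h:
    jaws.close_gripper(25);s=manip.read_state();print(s['finger_gap'],np.round(s['force'],1),(np.array(s['ee_pos'])-p).round(4),s['time_s'])
snap('side','s11')
E
```

```text
(187, array([0.0949, 0.0993, 0.1042]), np.float64(0.2511)) (60, array([0.0952, 0.0994, 0.1055]), np.float64(0.252))
a 1.3109768953431127
contact False
[-0.2 -0.1  0.6] [0.0003 0.0001 0.0005]
0.01107308261355433 [-0.1 -0.9  0.1] [ 0.  0. -0.] 67.725
```

```bash
python3 -c "
import cv2;a=cv2.imread('pics/s11.png')[40:240,200:400];cv2.imwrite('pics/c11.png',cv2.resize(a,None,fx=3,fy=3))"
```

```text
(no output)
```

View pics/c11.png

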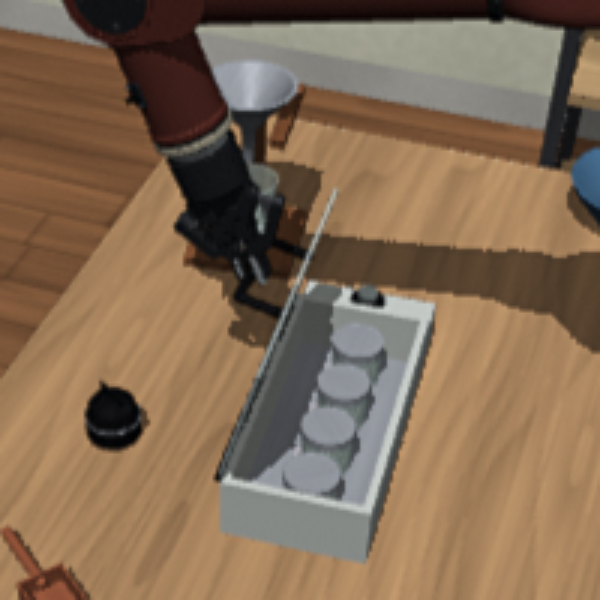

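The bar is pinched (gap 11 mm) and the jars are all upright. Lowering the cover now.

```bash
python3 - <<'E'
from h import *
if swing(1.311,.04,9,vel=.05,fmax=40):
    p,q=barpose(-.03,0,False,.0012)
    h=manip.line_to(p,rotation=q,velocity=.015,f_stop=12)
    s=manip.read_state();print(h,np.round(s['force'],1),np.round(s['ee_pos'],4),barpose(0,0,False,.0012)[0].round(4),s['time_s'])
snap('side','s12')
E
```

```text
a=1.17 t=68.38 F=[-1.3 -0.3  2.5] gap=0.0108 err=[-0.2  0.   0.3]
a=1.03 t=68.97 F=[-1.2  0.5  2.2] gap=0.0108 err=[-0.1  0.   0. ]
a=0.89 t=69.58 F=[-0.6  1.5 -0.5] gap=0.0111 err=[-0.2 -0.  -0.2]
a=0.75 t=70.17 F=[-1.   1.  -0.2] gap=0.0110 err=[-0.2  0.  -0.2]
a=0.60 t=70.78 F=[ 0.3  0.6 -2.8] gap=0.0111 err=[-0.1  0.  -0.2]
a=0.46 t=71.38 F=[ 2.7  0.6 -5.2] gap=0.0110 err=[ 0.1  0.  -0.1]
a=0.32 t=71.99 F=[ 4.9  0.3 -5.5] gap=0.0106 err=[-0.1  0.  -0.2]
a=0.18 t=72.60 F=[ 4.3  0.4 -5.1] gap=0.0111 err=[-0.1 -0.  -0.3]
a=0.04 t=73.21 F=[ 4.6  1.1 -3. ] gap=0.0106 err=[ 0.  -0.  -0.2]
True [-0.7  0.6  5.6] [ 0.4542 -0.1063  0.1188] [ 0.4541 -0.1063  0.119 ] 73.7417
```

```bash
python3 -c "
import cv2;a=cv2.imread('pics/s12.png')[90:240,240:390];cv2.imwrite('pics/c12.png',cv2.resize(a,None,fx=4,fy=4))"
```

```text
(no output)
```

View pics/c12.png

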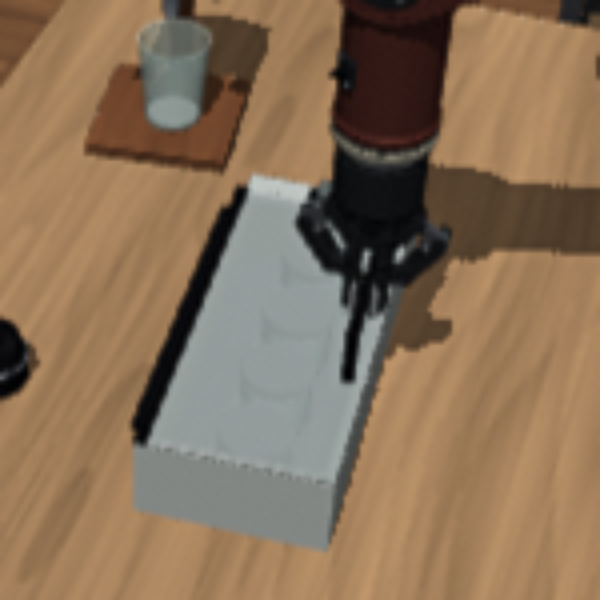

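The cover is seated: the TCP is at its closed height and there is upward contact force. I release it, check that it's closed, then press the button.

```bash
python3 - <<'E'
from h import *
jaws.open_jaws()
p=np.array(manip.read_state()['ee_pos'])
manip.line_to(p+[0,0,.10],velocity=.12)
manip.line_to(W(-.1,-.16,.22),velocity=.2)
im=snap('top','t13');X=cloud(im);L=(X-M)@np.stack([EX,EY,EZ],1)
d=(im['pixels'].max(-1)<40)&(abs(L[...,0]+.07)<.02)&(abs(L[...,1])<.05)&(L[...,2]>.1)&(L[...,2]<.18);print('bar',d.sum(),np.median(L[d],0))
jaws.close_gripper(25)
B=np.array([.5379,-.3060,0])
manip.line_to(B+[0,0,.16],velocity=.2)
manip.line_to(B+[0,0,.092],velocity=.1,f_stop=8)
h=manip.line_to(B+[0,0,.068],velocity=.02,f_stop=18)
s=manip.read_state();print(h,np.round(s['ee_pos'],4),np.round(s['force'],1),s['time_s'])
snap('side','s14')
manip.sleep(.3);s=manip.read_state();print(np.round(s['ee_pos'],4),np.round(s['force'],1))
E
```

```text
bar 181 [-7.04966379e-02  9.39397887e-05  1.43434465e-01]
True [ 0.538  -0.3061  0.0761] [-2.4  1.   9.3] 79.7083
[ 0.538  -0.3061  0.0761] [-1.9  1.6  9.6]
```

View pics/s14.png

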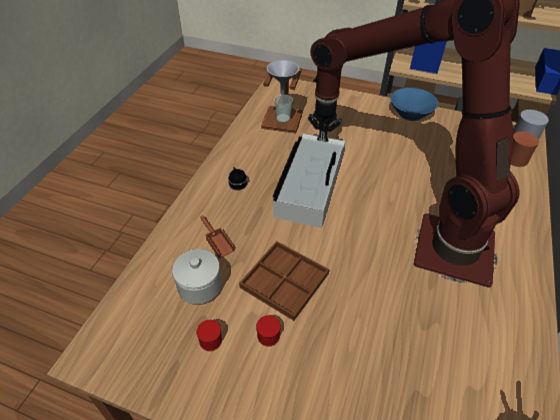

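View pics/t13.png

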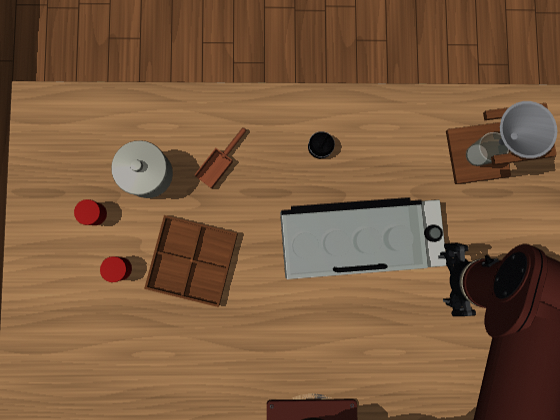

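The force holds at 9.6 N with the tip about 5.5 mm down. I'll press a touch further to confirm the button has bottomed out, then let go and check.

```bash
python3 - <<'E'
from h import *
p=np.array(manip.read_state()['ee_pos'])
h=manip.line_to(p-[0,0,.006],velocity=.01,f_stop=12)
s=manip.read_state();print(h,np.round(s['ee_pos'],4),np.round(s['force'],1))
manip.sleep(.3)
manip.line_to(p+[0,0,.12],velocity=.08)
manip.line_to(np.array([.40,-.42,.25]),velocity=.2)
im=snap('top','t15');snap('side','s15');X=cloud(im);z=X[...,2];L=(X-M)@np.stack([EX,EY,EZ],1)
d=(abs(L[...,0])<.009)&(abs(L[...,1]+.205)<.009);print('btn z',np.nanmedian(z[d]))
d=(im['pixels'].max(-1)<40)&(abs(L[...,0]+.07)<.02)&(abs(L[...,1])<.05)&(L[...,2]>.1)&(L[...,2]<.18);print('bar',np.median(L[d],0))
print(manip.read_state()['time_s'])
a=cv2.imread('pics/s15.png')[110:240,210:380];b=cv2.imread('pics/t15.png')[180:310,270:440]
cv2.imwrite('pics/c15.png',cv2.resize(np.hstack([a,b]),None,fx=2.3,fy=2.3))
E
```

```text
True [ 0.538  -0.3061  0.0761] [-0.8  0.4  8. ]
btn z 0.08227093749864808
bar [-0.07047808 -0.00035245  0.14385542]
83.475
```

View pics/c15.png

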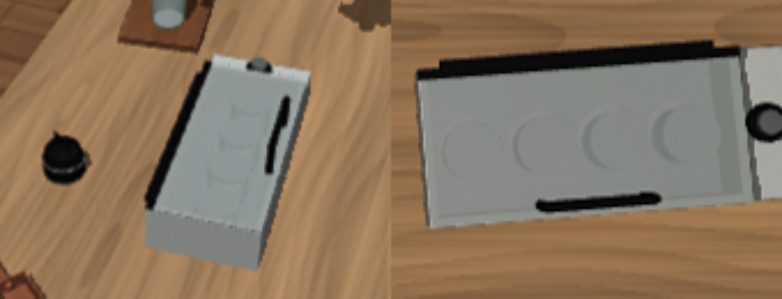

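```bash
python3 -c "
from plant import manip
manip.job_done()"
```

```text
the job is handed in; nothing more can be done
```

The job is done and handed in, at about 83.5 s of the 192 s allowed; no verdict was reported.

**What I did:**
- I raised the cover onto its stop by pinching the bar to about 1.35 rad, then pushing from inside.
- I moved all four jars from the tray into the well, including one that had been nudged about 17 mm inside its compartment.
- I lowered the cover while holding the bar, until it touched down.
- I pressed the start button and let it go.

**Last checks:**
- **Jars:** all four lids read 72 mm high with the cover open, so they stand upright on the well floor. They show in the same places through the closed cover.
- **Cover:** the bar is at its closed position, and the cover went down with no fall.
- **Button:** it stopped moving about 5.5 mm down and pushing harder moved it no further, so it was fully down. It is back up at 82 mm.
- **Other things:** the timer, scoop, pot and red jars looked unmoved.

**What went less smoothly:**
- **Refused path:** one straight-line move was refused as unreachable before anything moved, so I rerouted it.
- **Bump on the bar:** I had to push the cover off its stop to get a grip for closing. The fingers touched the bar with a short bump over 15 N, and I finished that push at 0.03 m/s. I did not measure how fast the cover turned at that bump.

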